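Lay the drilled base block against the fence

ROBOT

A 6-joint arm with a two-finger parallel gripper is mounted at the origin on the work surface. World frame = base frame: x ahead of the robot, y to its left, z up, the work surface at z = 0. Lengths are in m, angles in rad, forces in N, time in s.
With the tool pointing down it reaches from about 0.375 to 0.975 m from the base axis. Payload 3.8 kg.
Tool frame: the origin (TCP) lies at the very end of the fingers, on their centre line; the grasp point (between the pads) lies 19 mm behind it; z points along the fingers, y is the direction in which the jaws open and shut (so a half turn about z gives the same grasp; the last joint's range is limited). The gripper opens to 85 mm and grips with 20 to 120 N. Pads are 22 mm wide; open, the fingers measure 114 mm over their backs; the gripper's body (76 mm by 85 mm) begins 54 mm behind the grasp point. The pads swing forward as they close: fully open they stand 13 mm farther back than shut.
Start: joints at [1.18, 0.264, 1.604, -0, 1.274, -0.037], TCP at [0.234, 0.633, 0.231] pointing down, gripper open.
Joint ranges: [-2.63, 2.63], [-0.94, 2.18], [0.31, 2.57], [-1.31, 4.45], [0, 2.66], [-2.55, 2.55]. Speed limits (rad/s): [2.57, 2.57, 3.14, 3.14, 3.14, 3.14].

INTERFACE

Orientations are given as a rotation vector (axis times angle).
In Python, from workcell import status, read_camera, camera_info, order gives the robot as it stands.
- The arm moves only by the tool move_arm, never from a script. Its argument "deltas" is a list of rows, each a list of 3 entries, a list of its own where there are three numbers: the turn, a rotation vector about the world's x, y, z as a fraction of full scale, then the shift along the world's x, y, z as a fraction of full scale, then the closure, from -1 (fully open) to 1 (shut), so that 0 is half open. A call has 1 to 20 rows; each row is the pose to reach, as a shift and turn from the pose commanded when the call began; what a row does not reach only later rows make up. Full scale, the value 1, is 0.1 m for a shift and pi/2 rad for a turn. A row lasts 1/8 s, in which the tool goes at most 62.5 mm and 10.7 degrees, less where a joint would pass 70% of its speed; a pose out of reach is approached as far as the arm can. A call with a number of a shift or a turn outside -1 to 1 is refused whole. A call with a gripper value outside its range is refused whole. The fingers move at their own pace and stop on an object; "grip_force" is the grip in N (left out, the last holds). Time passes only in rows, so rows that repeat a pose let the fingers close. It gives the time, the measured TCP pose, the force and the opening at its end, in the units of the state.
- status.read_state(): the state, without advancing time (a new reading comes with each control period).
- read_camera(name): name is "scene" or "top" or "wrist"; returns (picture, depth): 480x640x3 uint8, red, green, blue; 480x640 float32, m along the optical axis (not along the pixel's ray), 0 where there is no reading.
- camera_info(name): a dict with "K" (3x3 intrinsics, pixels), "R" (3x3) and "t" (3): a world point X has camera coordinates R X + t. Camera axes: x right, y down, z forward; pixel columns grow to the right and rows downward; lengths in m; the calibration is good to about 2 mm. A picture is of the moment at which its call begins: read the wrist's pose just before it. camera_info takes no time and is no camera call; for the wrist camera it gives the pose at the moment of the call.
- order.finish_job(): hands the job in, once; it reports no verdict.
The state is a dict: "time": time; "q": joint angles; "joint_vel": joint speeds; "joint_torque": joint torques, N m; "tool_pos": TCP position; "tcp_rot": TCP orientation; "wrist_force": force on the tool from outside, world axes, zero at the start; "torque": the same for the moment, N m; "width": opening from 0.0 (shut) to 1.0 (fully open).
Only numpy, scipy, OpenCV 4.12 (cv2) and the standard library are available. Lean on these libraries where they do the work, as an engineer would, in place of code of your own. Each camera call takes 0.05 s, during which the arm holds its last target. There are 200 camera calls.

TASK

The drilled wooden base block stands on end and is wanted for wiring: push it over towards the aluminium fence so that it lies flat on the bench with a drilled face up, then push it along until its end sits squarely and snugly against the long side of the fence. Only push it, never lift or carry it, and leave the other things on the bench where they are.

Things in the scene. Friction and masses are not known exactly. Their poses are not given: they have to be found in the camera images.
- block: oak block, 80 (its x) x 60 (its y) x 150 mm (its z, long axis), about 0.5 kg, at first upright on one 80 x 60 end. Origin: centre of that foot end. The two 80 x 150 faces (normals +y and -y) carry a grid of small holes drilled right through, either may end on top; the 60 mm wide sides are plain. One drilled face looks roughly towards the fence, the other away from it
- block_mid (a point): the block's centre, 75 mm from the foot end along its z, axes of the block. Pushed near its top, the standing block tips about its far lower edge instead of sliding, falls by itself once leaning about 22 degrees, and may slide a little
- block_head (a point): centre of the block's other end face, 150 mm from the foot end, axes of the block. Lying with a drilled face up, the block is 60 mm high and slides on the bench when pushed with about 3 to 6 N
- fence: straight aluminium bar fixed to the bench, 320 (its x) x 40 (its y) x 30 mm high, two bolt heads on top (39 mm high). Origin: centre of its underside; the long sides lie 20 mm either way along its y and either may serve. It runs roughly away from the robot, at the left or right of the work area; the block stands at the other side, 0.28 to 0.45 m off
- jar_sticks: open glass jar full of short wooden sticks, 72 mm across, about 125 mm high with the sticks; beyond the work area; origin at the centre of its underside. Leave alone
- jar_amber: amber glass jar with a steel cap, 66 mm across, 90 mm high; beyond the work area; origin at the centre of its underside. Leave alone
- offcut: plain undrilled wooden offcut standing up, 50 x 40 x 70 mm high, just beyond the work area; origin at the centre of its underside. Leave alone
- pencil: flat dark carpenter's pencil lying near the robot, 120 x 14 x 8 mm high, long axis x; origin at the centre of its underside. Leave alone
- glue_gun: black hot-glue gun lying on its side near the left or right edge of the work area, about 190 mm long, 150 mm wide with its grip, 48 mm high; origin under the barrel, nozzle along +x, grip to -y. Leave alone
- scissors: scissors lying flat, 180 mm long, 80 mm wide over the black handles, 11 mm high, blades along +x; origin at the pivot. Leave alone
- pliers: small black-handled pliers lying flat, 160 mm long, 50 mm wide, 12 mm high, jaws along +x; origin at the pivot. Leave alone
- tin: flat closed steel tin, 90 x 60 x 25 mm high; origin at the centre of its underside. Leave alone

How it is judged:
By the outcome, as a careful person would: the job done as asked, in the order asked, and still so for the second after the job is handed in, with the robot touching nothing.
It also fails if it takes over 51 s, if anything falls off the work surface, if the arm or the gripper's body presses on something with over 40 N, if the wrist force passes 120 N, or if a joint passes its speed limit or range.

## Working session

There is one attempt and no reset: what is moved stays moved. The work goes in short steps, Python scripts to look and compute and a tool call to move; the robot and the scene stay as the last step left them, time stands still between calls to the robot, and variables do not carry over. Pictures are saved under pics/ and viewed, about 8 in all and at most 12, crops included, and the job is handed in when it is done.

Besides the shell and the picture viewer there is one more tool, called after ">>>" in YAML: its name, and indented under it one key for each argument. move_arm: Moves the arm, as the interface text tells. Its arguments: {"type":"object","properties":{"deltas":{"type":"array","items":{"type":"array"}},"grip_force":{"type":"number"}},"required":["deltas"]}

```bash
mkdir -p pics; ls
cat > h.py <<'E'
import numpy as np, cv2
from workcell import status, read_camera, camera_info, order
def cloud(name):
    im,d=read_camera(name); c=camera_info(name); K,R,t=map(np.array,(c["K"],c["R"],c["t"]))
    v,u=np.mgrid[:480,:640]
    P=np.stack([(u-K[0,2])/K[0,0]*d,(v-K[1,2])/K[1,1]*d,d],-1)
    W=(P-t.ravel())@R
    W[d==0]=np.nan
    return im,d,W
def save(n,im): cv2.imwrite("pics/"+n+".png",im[:,:,::-1])
E
python3 - <<'E'
from h import *
s=status.read_state(); print(s)
for n in("top","scene"):
    im,d,W=cloud(n); save(n+"0",im); np.save(n+"0.npy",W); 
    c=camera_info(n); print(n,-np.array(c["R"]).T@np.array(c["t"]).ravel())
E
```

```text
pics
{'time': 0.0, 'q': array([ 1.18008350e+00,  2.64735202e-01,  1.60536610e+00, -7.95419795e-06,
        1.27369675e+00, -3.69262437e-02]), 'joint_vel': array([ 0.0004817 ,  0.00025036, -0.00078564,  0.00123388, -0.00128577,
       -0.00158879]), 'joint_torque': array([-5.30516681e-04, -5.15130186e+01, -3.67300344e+01, -1.57410163e-04,
        1.31087413e-02, -1.79335944e-05]), 'tool_pos': array([0.23359971, 0.63251671, 0.22997839]), 'tcp_rot': array([-0.55274798, -3.09211402,  0.00338738]), 'wrist_force': array([-0.7655467 ,  0.45398135, -0.20239773]), 'torque': array([-0.06953503,  0.00162307,  0.02402572]), 'width': 1.0009054574854785}
top [0.32138141 0.01598899 1.49686593]
scene [ 0.80846638 -0.50188532  1.09358428]
```

View pics/top0.png

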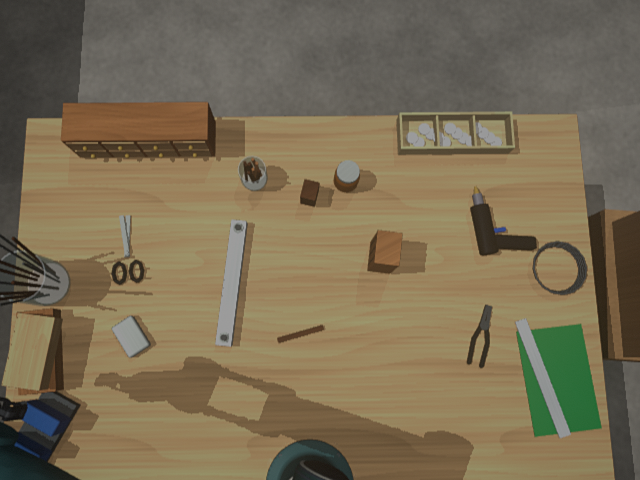

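View pics/scene0.png

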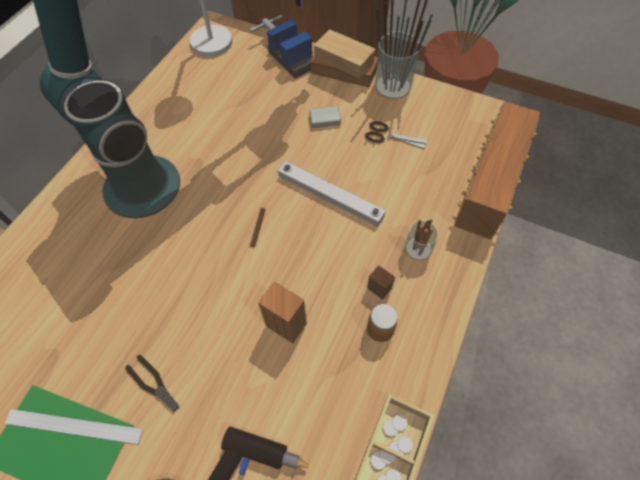

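The top view shows the fence at (231,283), running from (239,222) to (224,346). The block stands at about (386,250), with the pencil at (300,333) and the offcut at (310,192). The scene view agrees: block at (283,312), fence at (330,193).

Run:
```python
from h import *
T=np.load("top0.npy");S=np.load("scene0.npy")
def rect(P,nm):
    P=P[:,:2].astype(np.float32); r=cv2.minAreaRect(P*1000); print(nm,len(P),"c",np.round(r[0],1),"size",np.round(r[1],1),"ang",round(r[2],1), "med",np.round(np.median(P,0),4))
for nm,W in(("top",T),("scene",S)):
    W=W.reshape(-1,3); W=W[~np.isnan(W).any(1)]
    x,y,z=W.T
    m=(x>.3)&(x<.75)&(y>-.3)&(y<.0)
    b=W[m&(z>.14)&(z<.165)];print("z",np.median(b[:,2])); rect(b,nm+" block top")
    f=W[(x>.2)&(x<.75)&(y>.12)&(y<.4)&(z>.024)&(z<.034)];print("z",np.median(f[:,2])); rect(f,nm+" fence")
    t=W[(x>.3)&(x<.6)&(abs(y)<.5)&(z<.02)];print("table z",np.median(t[:,2]))
    o=W[(x>.5)&(x<.85)&(y>-.08)&(y<.3)&(z>.05)&(z<.135)&~((x<.6)&(y<-.0))]
    for lo in(.05,):
        p=W[(x>.62)&(x<.9)&(y>-.15)&(y<.25)&(z>.06)]
        lab=np.round(p[:,1]/.01).astype(int)
        print({int(k)*10:(len(p[lab==k]),np.round(p[lab==k][:,0].min(),3),np.round(p[lab==k][:,2].max(),3)) for k in np.unique(lab)})
    p=W[(x>.28)&(x<.48)&(y>-.1)&(y<.12)&(z>.004)&(z<.012)]; rect(p,nm+" pencil")
im=cv2.imread("pics/scene0.png");
cv2.imwrite("pics/c1.png",cv2.resize(im[260:360,230:340],None,fx=5,fy=5,interpolation=cv2.INTER_CUBIC))
```

```text
z 0.1488706178131561
top block top 873 c [ 555.  -188.6] size [60.4 81.5] ang 82.0 med [ 0.5539 -0.1877]
z 0.029435693362459978
top fence 1736 c [504.2 200.7] size [182.2 488.3] ang 59.9 med [0.4861 0.1946]
table z -0.00044241071471747716
{-130: (41, np.float64(0.739), np.float64(0.098)), -120: (87, np.float64(0.734), np.float64(0.096)), -110: (100, np.float64(0.729), np.float64(0.097)), -100: (100, np.float64(0.729), np.float64(0.098)), -90: (95, np.float64(0.732), np.float64(0.097)), -80: (77, np.float64(0.737), np.float64(0.096)), -70: (7, np.float64(0.753), np.float64(0.066)), -30: (19, np.float64(0.716), np.float64(0.073)), -20: (74, np.float64(0.692), np.float64(0.076)), -10: (81, np.float64(0.693), np.float64(0.077)), 0: (81, np.float64(0.695), np.float64(0.075)), 10: (54, np.float64(0.699), np.float64(0.079)), 20: (3, np.float64(0.701), np.float64(0.071)), 100: (13, np.float64(0.76), np.float64(0.089)), 110: (38, np.float64(0.745), np.float64(0.112)), 120: (71, np.float64(0.738), np.float64(0.126)), 130: (93, np.float64(0.735), np.float64(0.124)), 140: (93, np.float64(0.734),
[... 1148 characters left out ...]
oat64(0.697), np.float64(0.075)), 10: (25, np.float64(0.7), np.float64(0.074)), 100: (104, np.float64(0.75), np.float64(0.089)), 110: (79, np.float64(0.741), np.float64(0.121)), 120: (132, np.float64(0.736), np.float64(0.124)), 130: (117, np.float64(0.736), np.float64(0.123)), 140: (69, np.float64(0.736), np.float64(0.125)), 150: (49, np.float64(0.739), np.float64(0.123)), 160: (40, np.float64(0.743), np.float64(0.086)), 170: (21, np.float64(0.754), np.float64(0.087)), 230: (2, np.float64(0.847), np.float64(0.068)), 240: (526, np.float64(0.832), np.float64(0.133)), 250: (59, np.float64(0.83), np.float64(0.135))}
scene pencil 326 c [380.4  11.3] size [218.1 192.5] ang 86.6 med [0.364  0.0088]
```

```bash
cat >> h.py <<'E'
def comp(W,lo,hi,box):
    """largest image-connected component with height lo..hi inside box x0,x1,y0,y1"""
    x,y,z=W[...,0],W[...,1],W[...,2]
    m=((x>box[0])&(x<box[1])&(y>box[2])&(y<box[3])&(z>lo)&(z<hi)).astype(np.uint8)
    n,l,s,_=cv2.connectedComponentsWithStats(m,connectivity=4)
    return W[l==1+np.argmax(s[1:,4])]
def rect(P):
    r=cv2.minAreaRect((P[:,:2]*1000).astype(np.float32)); (cx,cy),(a,b),g=r
    if a<b: a,b,g=b,a,g+90
    g=(g+90)%180-90
    return dict(n=len(P),c=(round(cx,1),round(cy,1)),L=round(a,1),w=round(b,1),longdeg=round(g,2),z=round(float(np.median(P[:,2]))*1000,1))
E
python3 - <<'E'
from h import *
for nm in("top","scene"):
    W=np.load(nm+"0.npy")
    f=comp(W,.026,.034,(.25,.75,.1,.35)); print(nm,"fence",rect(f))
    c=np.median(f,0); u,s,v=np.linalg.svd((f-f.mean(0))[:,:2],full_matrices=False); print(" axis deg",np.degrees(np.arctan2(v[0,1],v[0,0])))
    print(" block",rect(comp(W,.143,.156,(.4,.7,-.35,0))))
    print(" pencil",rect(comp(W,.0045,.012,(.28,.48,-.06,.12))))
    print(" offcut",rect(comp(W,.066,.082,(.62,.8,-.06,.06))))
E
```

```text
top fence {'n': 1482, 'c': (488.2, 194.8), 'L': 308.1, 'w': 40.9, 'longdeg': -6.67, 'z': 29.7}
 axis deg 173.37964602273033
 block {'n': 845, 'c': (555.1, -188.6), 'L': 81.4, 'w': 60.4, 'longdeg': -8.03, 'z': 148.9}
 pencil {'n': 102, 'c': (368.9, -4.5), 'L': 65.2, 'w': 14.0, 'longdeg': -74.7, 'z': 7.7}
 offcut {'n': 262, 'c': (720.0, -7.0), 'L': 51.4, 'w': 39.3, 'longdeg': -15.01, 'z': 69.8}
scene fence {'n': 1331, 'c': (493.8, 189.5), 'L': 320.2, 'w': 44.0, 'longdeg': -6.7, 'z': 29.5}
 axis deg -6.853101360843157
 block {'n': 1027, 'c': (555.0, -193.2), 'L': 81.3, 'w': 60.4, 'longdeg': -8.01, 'z': 149.8}
 pencil {'n': 195, 'c': (361.6, 16.9), 'L': 120.6, 'w': 17.4, 'longdeg': -76.07, 'z': 7.4}
 offcut {'n': 322, 'c': (720.4, -12.7), 'L': 50.0, 'w': 40.8, 'longdeg': -15.65, 'z': 69.5}
```

View pics/c1.png

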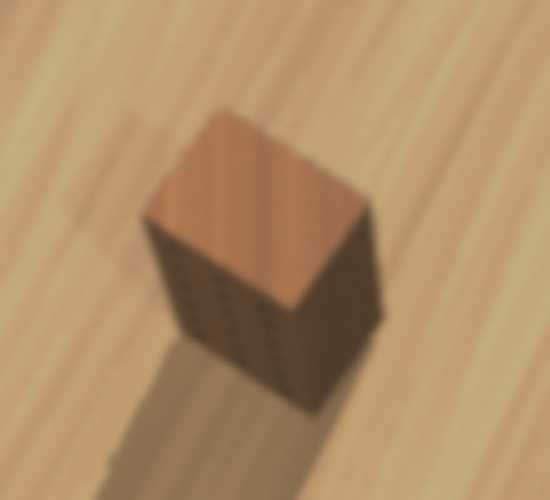

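>>> move_arm:
  deltas:
    - [[0,0,-0.048],[0.17,-0.5,0],0]
    - [[0,0,-0.096],[0.34,-1,0],0]
  grip_force: 40

```text
time: 0.35
tool_pos: [0.2678, 0.532, 0.2302]
tcp_rot: [-0.786, -3.042, 0.003]
wrist_force: [0.3, -0.0, 1.3]
width: 0.603
```

>>> move_arm:
  deltas:
    - [[0,0,-0.048],[0.17,-0.5,0],0]
    - [[0,0,-0.096],[0.34,-1,0],0]

```text
time: 0.6
tool_pos: [0.302, 0.4313, 0.2307]
tcp_rot: [-1.014, -2.973, 0.001]
wrist_force: [1.1, -1.0, 0.3]
width: 0.5
```

Tracking is good, so I'll continue the same way for seven more.

>>> move_arm:
  deltas:
    - [[0,0,-0.048],[0.17,-0.5,0],0]
    - [[0,0,-0.096],[0.34,-1,0],0]

```text
time: 0.85
tool_pos: [0.3359, 0.3314, 0.2309]
tcp_rot: [1.235, 2.889, -0.001]
wrist_force: [0.6, -0.0, -0.8]
width: 0.497
```

>>> move_arm:
  deltas:
    - [[0,0,-0.048],[0.17,-0.5,0],0]
    - [[0,0,-0.096],[0.34,-1,0],0]

```text
time: 1.1
tool_pos: [0.3698, 0.2314, 0.231]
tcp_rot: [1.449, 2.787, -0.0]
wrist_force: [1.5, -0.5, -0.1]
width: 0.505
```

>>> move_arm:
  deltas:
    - [[0,0,-0.048],[0.17,-0.5,0],0]
    - [[0,0,-0.096],[0.34,-1,0],0]

```text
time: 1.35
tool_pos: [0.4038, 0.1315, 0.231]
tcp_rot: [1.655, 2.67, 0.0]
wrist_force: [0.8, 0.6, 0.5]
width: 0.501
```

>>> move_arm:
  deltas:
    - [[0,0,-0.048],[0.17,-0.5,0],0]
    - [[0,0,-0.096],[0.34,-1,0],0]

```text
time: 1.6
tool_pos: [0.4379, 0.0315, 0.2311]
tcp_rot: [-1.852, -2.537, -0.0]
wrist_force: [0.8, 0.5, 1.0]
width: 0.499
```

>>> move_arm:
  deltas:
    - [[0,0,-0.048],[0.17,-0.5,0],0]
    - [[0,0,-0.096],[0.34,-1,0],0]

```text
time: 1.85
tool_pos: [0.4719, -0.0685, 0.231]
tcp_rot: [-2.038, -2.39, -0.0]
wrist_force: [0.7, -0.4, -0.1]
width: 0.5
```

>>> move_arm:
  deltas:
    - [[0,0,-0.048],[0.17,-0.5,0],0]
    - [[0,0,-0.096],[0.34,-1,0],0]

```text
time: 2.1
tool_pos: [0.5059, -0.1685, 0.2309]
tcp_rot: [-2.212, -2.23, -0.0]
wrist_force: [0.4, 0.3, 1.1]
width: 0.501
```

>>> move_arm:
  deltas:
    - [[0,0,-0.048],[0.17,-0.5,0],0]
    - [[0,0,-0.096],[0.34,-1,0],0]
    - [[0,0,-0.096],[0.34,-1,0],0]

```text
time: 2.48
tool_pos: [0.5401, -0.27, 0.2302]
tcp_rot: [-2.375, -2.056, 0.001]
wrist_force: [-0.7, 0.6, 0.2]
width: 0.503
```

>>> move_arm:
  deltas:
    - [[0,0,0],[0.04,0,-0.5],0]
    - [[0,0,0],[0.04,0,-1],0]
    - [[0,0,0],[0.04,0,-1],0]

```text
time: 2.85
tool_pos: [0.5395, -0.2637, 0.126]
tcp_rot: [-2.362, -2.054, 0.006]
wrist_force: [-0.3, 1.5, 0.1]
width: 0.5
```

>>> move_arm:
  deltas:
    - [[0,0,0],[0.014,0.1,-0.06],0]
    - [[0,0,0],[0.028,0.2,-0.06],0]
    - [[0,0,0],[0.042,0.3,-0.06],0]
    - [[0,0,0],[0.049,0.35,-0.06],0]
    - [[0,0,0],[0.056,0.4,-0.06],0]
    - [[0,0,0],[0.063,0.45,-0.06],0]

```text
time: 3.6
tool_pos: [0.5505, -0.2219, 0.1258]
tcp_rot: [2.371, 2.06, 0.0]
wrist_force: [-0.6, -0.9, 1.5]
width: 0.501
```

>>> move_arm:
  deltas:
    - [[0,0,0],[0.01,0.08,0],0]
    - [[0,0,0],[0.021,0.15,0],0]
    - [[0,0,0],[0.031,0.22,0],0]
    - [[0,0,0],[0.041,0.29,0],0]
    - [[0,0,0],[0.05,0.36,0],0]
    - [[0,0,0],[0.06,0.42,0],0]
    - [[0,0,0],[0.067,0.48,0],0]
    - [[0,0,0],[0.067,0.48,0],0]
    - [[0,0,0],[0.067,0.48,0],0]
    - [[0,0,0],[0.067,0.48,0],0]

```text
time: 4.85
tool_pos: [0.5569, -0.174, 0.1253]
tcp_rot: [2.372, 2.06, -0.0]
wrist_force: [0.2, 0.2, 0.4]
width: 0.506
```

Run:
```python
from h import *
for n in("top","scene"):
    im,d,W=cloud(n); save(n+"1",im); np.save(n+"1.npy",W)
    try: print(n,rect(comp(W,.052,.07,(.4,.7,-.3,.17))))
    except Exception as e: print(e)
    print(rect(comp(W,.14,.17,(.4,.7,-.3,.1))))
```

```text
top {'n': 1579, 'c': (571.9, -71.1), 'L': 135.0, 'w': 81.8, 'longdeg': 81.72, 'z': 59.2}
{'n': 4, 'c': (523.9, -158.8), 'L': 3.3, 'w': 3.1, 'longdeg': 58.74, 'z': 154.2}
scene {'n': 1400, 'c': (570.5, -82.8), 'L': 151.0, 'w': 80.9, 'longdeg': 82.17, 'z': 59.7}
{'n': 28, 'c': (528.7, -180.1), 'L': 14.1, 'w': 10.2, 'longdeg': 14.65, 'z': 150.0}
```

View pics/scene1.png

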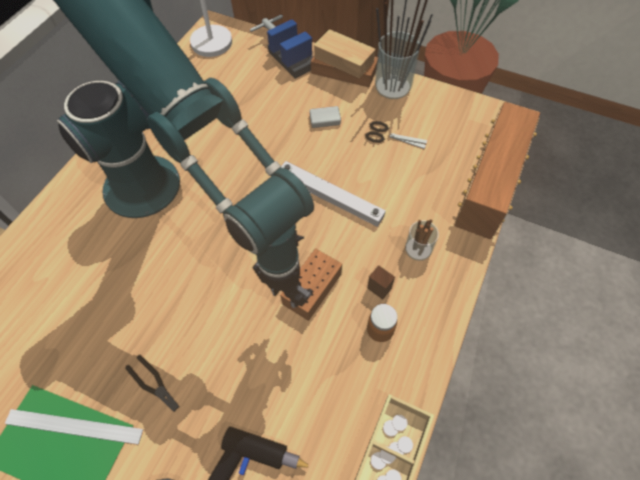

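>>> move_arm:
  deltas:
    - [[0,0,0.007],[-0.01,-0.15,0],0]
    - [[0,0,0.0144],[-0.02,-0.31,0],0]
    - [[0,0,0.0144],[-0.02,-0.31,-0.3],0]
    - [[0,0,0.0144],[-0.02,-0.31,-0.65],0]
    - [[0,0,0.0144],[-0.02,-0.31,-1],0]
    - [[0,0,0.0144],[-0.02,-0.31,-1],0]

```text
time: 5.7
tool_pos: [0.5517, -0.2047, 0.022]
tcp_rot: [-2.344, -2.082, 0.005]
wrist_force: [0.8, 0.1, -0.2]
width: 0.5
```

>>> move_arm:
  deltas:
    - [[0,0,0],[0.012,0.1,-0.04],0]
    - [[0,0,0],[0.024,0.2,-0.04],0]
    - [[0,0,0],[0.036,0.3,-0.04],0]
    - [[0,0,0],[0.042,0.36,-0.04],0]
    - [[0,0,0],[0.05,0.42,-0.04],0]
    - [[0,0,0],[0.057,0.48,-0.04],0]
    - [[0,0,0],[0.064,0.54,-0.04],0]
    - [[0,0,0],[0.071,0.6,-0.04],0]

```text
time: 6.7
tool_pos: [0.5627, -0.1457, 0.0221]
tcp_rot: [2.346, 2.086, -0.0]
wrist_force: [0.4, -5.9, 3.2]
width: 0.497
```

>>> move_arm:
  deltas:
    - [[0,0,0],[0.012,0.1,0],0]
    - [[0,0,0],[0.024,0.2,0],0]
    - [[0,0,0],[0.035,0.3,0],0]
    - [[0,0,0],[0.047,0.4,0],0]
    - [[0,0,0],[0.059,0.5,0],0]
    - [[0,0,0],[0.07,0.6,0],0]
    - [[0,0,0],[0.082,0.7,0],0]
    - [[0,0,0],[0.094,0.8,0],0]
    - [[0,0,0],[0.105,0.9,0],0]
    - [[0,0,0],[0.118,1,0],0]
    - [[0,0,0],[0.118,1,0],0]

```text
time: 8.07
tool_pos: [0.5739, -0.0442, 0.0215]
tcp_rot: [-2.348, -2.087, -0.001]
wrist_force: [-0.9, 0.2, 0.5]
width: 0.503
```

```bash
cat > m.py <<'E'
from h import *
import sys
k=sys.argv[1]
for n in("top","scene"):
    im,d,W=cloud(n); save(n+k,im)
    b=comp(W,.052,.066,(.4,.75,-.15,.26)); f=np.load(n+"0.npy"); f=comp(f,.026,.034,(.25,.75,.1,.35))
    r=rect(b); print(n,r)
    g=np.radians(-6.75); a=np.array([np.cos(g),np.sin(g)]); nn=np.array([-a[1],a[0]])
    face=np.percentile(f[:,:2]@nn,2); 
    # block head edge in 4 lateral strips
    s=b[:,:2]@a; q=b[:,:2]@nn
    e=np.linspace(s.min(),s.max(),6)
    print(" fence near face",round(face,4),"along",np.round([(f[:,:2]@a).min(),(f[:,:2]@a).max()],4),"block along",np.round([s.min(),s.max()],4))
    print(" head gaps mm",[round(float(face-q[(s>=l)&(s<=h)].max())*1000,1) for l,h in zip(e[:-1],e[1:])])
print(status.read_state()["tool_pos"])
E
python3 m.py 2
```

```text
top {'n': 1124, 'c': (586.7, 73.0), 'L': 92.5, 'w': 80.6, 'longdeg': 82.84, 'z': 59.2}
 fence near face 0.2313 along [0.3078 0.6159] block along [0.5337 0.6147]
 head gaps mm [44.3, 44.0, 44.1, 43.8, 44.6]
scene {'n': 940, 'c': (585.8, 52.5), 'L': 126.4, 'w': 79.0, 'longdeg': 83.56, 'z': 59.6}
 fence near face 0.2262 along [0.308  0.6282] block along [0.5358 0.6151]
 head gaps mm [42.2, 42.3, 43.1, 42.8, 44.4]
[ 0.57318816 -0.0443061   0.02091422]
```

>>> move_arm:
  deltas:
    - [[0,0,0],[0.01,0.08,0],0]
    - [[0,0,0],[0.019,0.16,0],0]
    - [[0,0,0],[0.028,0.24,0],0]
    - [[0,0,0],[0.037,0.31,0],0]
    - [[0,0,0],[0.042,0.35,0],0]
    - [[0,0,0],[0.044,0.37,0],0]

```text
time: 8.93
tool_pos: [0.5779, -0.0074, 0.0211]
tcp_rot: [-2.347, -2.087, 0.001]
wrist_force: [-0.9, -1.9, -2.2]
width: 0.499
```

>>> move_arm:
  deltas:
    - [[0,0,0],[0.0012,0.01,0],0]
    - [[0,0,0],[0.0024,0.02,0],0]

```text
time: 9.18
tool_pos: [0.5783, -0.0059, 0.0212]
tcp_rot: [-2.348, -2.087, 0.0]
wrist_force: [-0.3, -2.0, -1.6]
width: 0.499
```

```bash
python3 m.py 3
```

```text
top {'n': 1014, 'c': (592.3, 114.9), 'L': 85.3, 'w': 81.4, 'longdeg': 82.86, 'z': 59.4}
 fence near face 0.2313 along [0.3078 0.6159] block along [0.5338 0.6153]
 head gaps mm [4.7, 5.3, 5.6, 6.0, 5.3]
scene {'n': 849, 'c': (592.0, 92.3), 'L': 126.6, 'w': 78.5, 'longdeg': 84.35, 'z': 59.5}
 fence near face 0.2262 along [0.308  0.6282] block along [0.5366 0.6157]
 head gaps mm [4.3, 6.2, 1.7, 3.8, 4.2]
[ 0.57836222 -0.00575111  0.02130138]
```

Gap is about 5 mm. I'll creep in steps, watching the force.

>>> move_arm:
  deltas:
    - [[0,0,0],[0.0012,0.01,0],0]
    - [[0,0,0],[0.0024,0.02,0],0]
    - [[0,0,0],[0.0024,0.02,0],0]

```text
time: 9.65
tool_pos: [0.5787, -0.0038, 0.0213]
tcp_rot: [2.348, 2.087, 0.0]
wrist_force: [-0.1, -2.9, -1.0]
width: 0.501
```

>>> move_arm:
  deltas:
    - [[0,0,0],[0.0012,0.01,0],0]
    - [[0,0,0],[0.0012,0.01,0],0]

```text
time: 9.9
tool_pos: [0.5789, -0.0027, 0.0214]
tcp_rot: [2.348, 2.087, 0.0]
wrist_force: [-0.3, -2.3, -1.7]
width: 0.498
```

>>> move_arm:
  deltas:
    - [[0,0,0],[0.0012,0.01,0],0]
    - [[0,0,0],[0.0012,0.01,0],0]

```text
time: 10.15
tool_pos: [0.579, -0.0017, 0.0213]
tcp_rot: [2.348, 2.087, 0.0]
wrist_force: [-0.2, -2.6, -0.9]
width: 0.499
```

>>> move_arm:
  deltas:
    - [[0,0,0],[0.0012,0.01,0],0]
    - [[0,0,0],[0.0012,0.01,0],0]

```text
time: 10.4
tool_pos: [0.5791, -0.0008, 0.0213]
tcp_rot: [2.348, 2.087, 0.0]
wrist_force: [0.0, -3.2, -0.8]
width: 0.497
```

```bash
python3 m.py 4
```

```text
top {'n': 1007, 'c': (593.2, 120.5), 'L': 84.3, 'w': 81.9, 'longdeg': 83.7, 'z': 59.5}
 fence near face 0.2313 along [0.3078 0.6159] block along [0.5341 0.6158]
 head gaps mm [0.0, 0.1, 0.1, 1.1, -0.5]
scene {'n': 838, 'c': (592.3, 97.9), 'L': 124.8, 'w': 78.0, 'longdeg': 82.69, 'z': 59.6}
 fence near face 0.2262 along [0.308  0.6282] block along [0.5382 0.6162]
 head gaps mm [-0.7, -0.4, -1.8, -2.9, 0.8]
[ 0.57904994 -0.00080747  0.02131896]
```

>>> move_arm:
  deltas:
    - [[0,0,0],[0.0012,0.01,0],0]
    - [[0,0,0],[0.0012,0.01,0],0]

```text
time: 10.75
tool_pos: [0.5792, -0.0008, 0.0214]
tcp_rot: [2.347, 2.087, -0.002]
wrist_force: [-0.8, -6.4, -0.8]
width: 0.498
```

>>> move_arm:
  deltas:
    - [[0,0,0],[0.0012,0.01,0],0]
    - [[0,0,0],[0.0012,0.01,0],0]

```text
time: 11.0
tool_pos: [0.5792, -0.0008, 0.0214]
tcp_rot: [2.346, 2.087, -0.003]
wrist_force: [-0.5, -10.1, -0.4]
width: 0.499
```

The tool has stopped and the force is climbing, so the block is against the fence. One last seating push, then I'll withdraw straight back.

>>> move_arm:
  deltas:
    - [[0,0,0],[0.0012,0.01,0],0]
    - [[0,0,0],[0.0018,0.015,0],0]
    - [[0,0,0],[0.0018,0.015,0],0]

```text
time: 11.38
tool_pos: [0.5792, -0.0008, 0.0215]
tcp_rot: [2.344, 2.086, -0.006]
wrist_force: [-1.5, -16.4, 1.2]
width: 0.502
```

>>> move_arm:
  deltas:
    - [[0,0,0],[-0.005,-0.04,0],0]
    - [[0,0,0],[-0.03,-0.2,0],0]
    - [[0,0,0],[-0.06,-0.5,0],0]
    - [[0,0,0],[-0.08,-0.7,0.3],0]
    - [[0,0,0],[-0.11,-0.9,0.7],0]
    - [[0,0,0],[-0.11,-1,1],0]

```text
time: 12.12
tool_pos: [0.5687, -0.0986, 0.1231]
tcp_rot: [2.348, 2.085, 0.002]
wrist_force: [0.1, -0.1, -0.1]
width: 0.502
```

>>> move_arm:
  deltas:
    - [[0,0,0],[-0.1,-0.5,0.5],0]
    - [[0,0,0],[-0.2,-1,1],0]
    - [[0,0,0],[-0.2,-1,1],0]

```text
time: 12.5
tool_pos: [0.5498, -0.2003, 0.2256]
tcp_rot: [2.346, 2.08, 0.005]
wrist_force: [-0.4, 0.9, 0.3]
width: 0.501
```

```bash
cat > fin.py <<'E'
from h import *
for n in("top","scene"):
    im,d,W=cloud(n); save(n+"5",im); np.save(n+"5.npy",W); W0=np.load(n+"0.npy")
    b=comp(W,.052,.068,(.4,.75,-.15,.26)); f=comp(W0,.026,.034,(.25,.75,.1,.35)); print(n,rect(b))
    g=np.radians(-6.75); a=np.array([np.cos(g),np.sin(g)]); nn=np.array([-a[1],a[0]])
    s=b[:,:2]@a;q=b[:,:2]@nn; e=np.linspace(s.min(),s.max(),7)
    print(" gaps",[round(float(np.percentile(f[:,:2]@nn,2)-q[(s>=l)&(s<=h)].max())*1000,1) for l,h in zip(e[:-1],e[1:])], "along",s.min(),s.max())
    for k,box,lo,hi in(("fence",(.25,.75,.1,.35),.026,.034),("offcut",(.62,.8,-.06,.06),.066,.082),("pencil",(.28,.48,-.06,.12),.0045,.012)):
        print(" ",k,rect(comp(W0,lo,hi,box))["c"],rect(comp(W,lo,hi,box))["c"])
im=cv2.imread("pics/scene5.png")
cv2.imwrite("pics/c5.png",cv2.resize(im[140:300,250:420],None,fx=4,fy=3.7,interpolation=cv2.INTER_CUBIC))
E
python3 fin.py
```

```text
top {'n': 1869, 'c': (589.2, 87.6), 'L': 150.3, 'w': 82.1, 'longdeg': 83.48, 'z': 59.6}
 gaps [0.0, 0.1, 1.2, 0.2, 0.8, 1.2] along 0.5337676662730618 0.6160221833699444
  fence (488.2, 194.8) (494.2, 194.1)
  offcut (720.0, -7.0) (720.5, -7.4)
  pencil (368.9, -4.5) (367.9, -5.3)
scene {'n': 1673, 'c': (588.8, 83.3), 'L': 152.9, 'w': 81.7, 'longdeg': 83.21, 'z': 59.5}
 gaps [-0.9, -0.6, 0.2, -2.2, -0.5, 0.7] along 0.5341036966503846 0.615798883914308
  fence (493.8, 189.5) (511.3, 186.9)
  offcut (720.4, -12.7) (720.3, -12.3)
  pencil (361.6, 16.9) (415.4, 116.0)
```

View pics/c5.png

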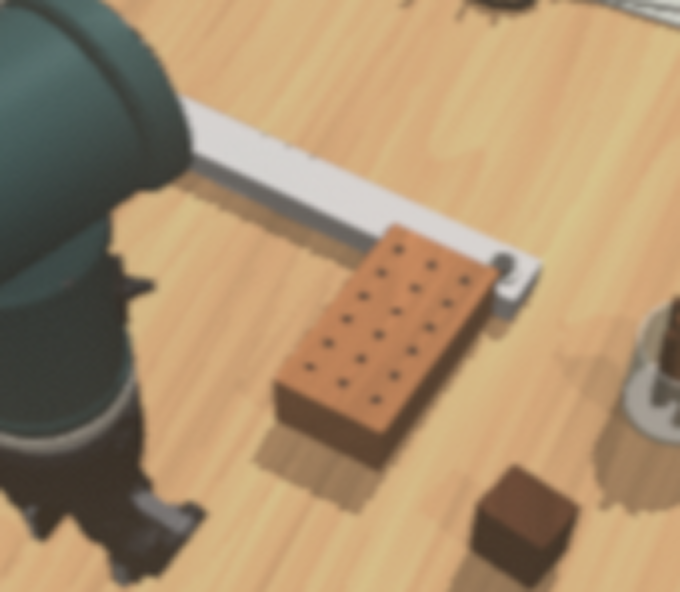

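View pics/top5.png

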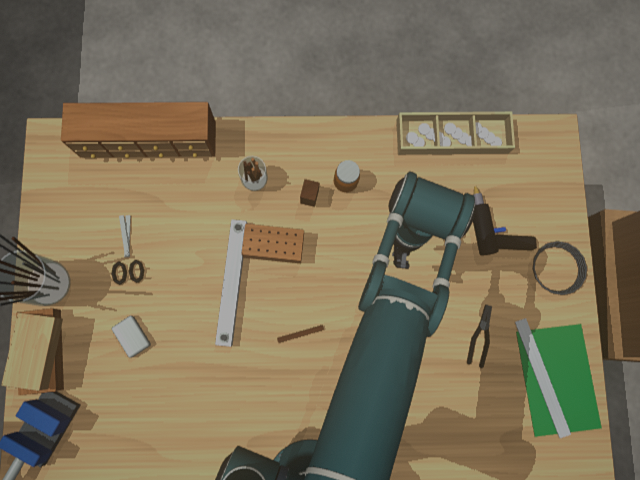

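The block lies with its drilled face up and its end flush on the fence at (243,242) in the top view. The pencil, offcut, jars, glue gun, pliers, scissors and tin are where they started, and the robot is clear of everything.

```bash
python3 -c "
from workcell import order; print(order.finish_job())"
```

```text
the job is handed in; nothing more can be done
None
```

The block now lies flat with a drilled face up and its end against the fence, and I have handed the job in at about 12.6 s. I tipped it over with the half-open fingers near its top. Then I pushed its foot end along with both fingertips until it stopped at the fence, pressed to about 16 N, and drew the arm back clear.

**Last checks:**
- **Flat:** the top of the block measures 59.5 mm high, against the 60 mm it should be.
- **Square:** the block's long axis is at 83.2 to 83.5°, and the fence's normal is about 83.3°.
- **Snug:** the gap measured across the end is 0 to 1.2 mm from the top camera and −2.2 to 0.7 mm from the scene camera, which is about the measuring noise. The push also met a hard stop at the fence.
- **On the fence:** the block's whole end is on the fence's long side, about 12 mm in from the fence's far end.
- **Other things:** the offcut measures as unmoved in both views and the pencil in the top view. The remaining items look unmoved in the top picture.

**Disagreements:**
- The two cameras differ by about 5 mm in absolute y, so I compared block and fence within one view each time.
- The final scene-camera readings for the pencil and fence centre are unreliable, because the arm partly hid them. The bench view from above shows both unmoved.

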